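# Lid the dice cup and lift off the outer lid alone

### The job

Swing the keeper lever by its black handle into the middle of the red-marked notch so that its arm leaves the mouth of the dice cup, then pick up the nested pair of lids by the white knob, lower them together until seated on the cup, and let go. Then take the orange outer lid by its collar and lift it straight up off the white inner lid, which must stay seated and undisturbed on the cup, and leave the bottle, vase and brush alone. Finish while still holding the outer lid: steady and level over the cup, its whole body clear above the top of the white knob.

Things in the scene. Friction and masses are not known exactly. Their poses are not given: they have to be found in the camera images.
- cup_mouth (a point): Centre of the mouth of the blue dice cup, at its rim, 80 mm above the table. Cup 90 mm across outside at the rim, 82 mm inside, 68 mm tall, two 16 mm dice in it; fixed with the keeper lever on a dark wooden board 180 x 270 x 12 mm. z up; the lever's pivot lies 80 mm from the cup along -y of this frame. The board's place and yaw vary.
- keeper_pivot (a point): Pivot axis (vertical) of the keeper lever, at the mid-height of its flat aluminium bar, 92 mm above the table; same axes as cup_mouth. The bar is 14 mm wide, 8 mm thick, 185 mm long; one end lies over the cup's mouth at lever value 0, the other carries the black handle and points to the notches on a white arc-shaped plate.
- keeper_handle (a point): Middle of the lever's black upright round handle, 18 mm in diameter, 36 mm tall, from 96 to 132 mm above the table (this point at 114 mm); 75 mm from the pivot, turning with the lever.
- keeper (a joint): Lever angle (rad), counterclockwise from above, travel -0.12 to 1.32. 0: pointer on the black notch mark, arm across the cup's mouth, handle beyond the pivot along -y of cup_mouth. 1.2: middle of the red notch mark (0.2 rad wide), handle swung towards +x of cup_mouth, mouth clear. Stiff: about 2 N at the handle; stays where left.
- inner_knob (a point): Middle of the free upper part of the white inner lid's knob, an upright round post 16 mm in diameter; post top 16 mm above this point, top of the outer lid's collar 16 mm below it while nested. z up. Starts 62 mm above the table; 132 mm once seated on the cup. Lifting the knob carries both lids, as the outer rests on the inner's flange.
- outer_collar (a point): Middle of the upright round collar on the orange outer lid: 42 mm outer diameter, 24 mm bore, 26 mm tall; its foot on the lid's top face is 13 mm below this point, its top 13 mm above. z up. Nested, this point lies 29 mm below inner_knob, and the knob passes through the collar with 4 mm play all round.
- inner_lid: White inner lid, 150 g; origin at the centre of its underside, 62 mm below inner_knob. Tapered plug 74 mm across and 10 mm deep that enters the cup's mouth; above it a flange 88 mm across, 5 mm thick, underside 52 mm below inner_knob, that rests on the cup's rim. Starts standing on the table on its plug.
- outer_lid: Orange outer lid, 120 g, 110 mm across, with a skirt of 100 mm bore; origin at the centre of the skirt's lower edge, 31 mm below outer_collar. Nested over the inner lid, loose on it.
- paint_bottle: Green paint bottle, 38 mm across, 75 mm tall, standing; origin at the centre of its underside. A bystander.
- vase: Black ceramic vase, 92 mm across, 150 mm tall; origin at the centre of its underside. A bystander.
- brush: Slim paint brush with a red handle, about 170 mm long and 8 mm thick, lying on the table; origin near its middle. A bystander.

How it is judged:
By the outcome, as a careful person would: the job done as asked, in the order asked, and still so for the second after the job is handed in, while the arm keeps its last pose, push and grip.
It also fails if it takes over 72 s, if anything falls off the work surface, if the arm or the gripper's body presses on something with over 40 N, if the wrist force passes 120 N, or if a joint passes its speed limit or range.

### The arm

A 7-joint arm with a two-finger parallel gripper is mounted at the origin on the work surface. World frame = base frame: x ahead of the robot, y to its left, z up, the work surface at z = 0. Lengths are in m, angles in rad, forces in N, time in s.
With the tool pointing down it reaches from about 0.4 to 0.75 m from the base axis. Payload 19.5 kg.
Tool frame: the origin (TCP) lies on the centre line of the jaws, within the pads' length; the fingertips stand 14 mm ahead of it and the grasp point (between the pads) lies 5 mm behind it (bot.tcp_to_tips is the distance from the TCP to the fingertips, in m); z points along the fingers, y is the direction in which the jaws open and shut (so a half turn about z gives the same grasp; the last joint's range is limited). The gripper opens to 85 mm and grips with 20 to 120 N. Pads are 22 mm wide; open, the fingers measure 114 mm over their backs; the gripper's body (76 mm by 85 mm) begins 54 mm behind the grasp point. The pads swing forward as they close: fully open they stand 13 mm farther back than shut.
Start: joints at [-1.268, 0.707, -0.028, 1.485, 0.022, 0.951, -0.075], TCP at [0.194, 0.541, 0.245] pointing down, gripper open.
Joint ranges: [-2.71, 2.71], [-0.32, 2.16], [-1.57, 1.52], [0, 2.45], [-1.46, 4.6], [0, 2.02], [-2.83, 2.83]. Speed limits (rad/s): [1.89, 1.89, 2.57, 2.57, 3.01, 3.01, 3.01].

### API

Orientations are given as a rotation vector (axis times angle).
In Python, from rig import bot, imaging gives the robot as it stands.
- The arm moves only by the tool apply_moves, never from a script. Its argument "commands" is a list of rows, each a list of 3 entries, a list of its own where there are three numbers: the shift along the world's x, y, z normalised to -1 to 1, where 1 is 0.15 m, then the turn, a rotation vector about the world's x, y, z normalised to -1 to 1, where 1 is pi/4 rad, then the gripper's target within -1 to 1 (fully open at 1, half-way at 0, shut at -1). In form: [[[dx, dy, dz], [wx, wy, wz], fingers], ...]. A call has 1 to 20 rows; each row shifts and turns the commanded pose from where the row before left it; what a row does not reach is not made up. A row lasts 1/12 s, in which the tool goes at most 41.7 mm and 7.16 degrees, less where a joint would pass 70% of its speed; a pose out of reach is approached as far as the arm can. A call with a number of a shift or a turn outside -1 to 1 is refused whole. A call with a gripper value outside its range is refused whole. The fingers move at their own pace and stop on an object; "newtons" is the grip in N (left out, the last holds). Time passes only in rows, so rows that do not move let the fingers close. It gives the time, the measured TCP pose, the force and the opening at its end, in the units of the state.
- bot.observe(): the state, without advancing time (a new reading comes with each control period).
- imaging.grab_frame(name): name is "side" or "top"; returns the picture (420x560x3 uint8, red, green, blue); there is no depth.
- imaging.camera_model(name): a dict with "camera_matrix" (3x3 intrinsics, pixels), "extrinsics" (4x4, takes a point from world to camera coordinates). Camera axes: x right, y down, z forward; pixel columns grow to the right and rows downward; lengths in m; the calibration is good to about 2 mm. A picture is of the moment at which its call begins. camera_model takes no time and is no camera call.
- bot.finish_job(): hands the job in, once; it reports no verdict.
The state is a dict: "clock": time; "joint_pos": joint angles; "qd": joint speeds; "joint_torque": joint torques, N m; "ee_pos": TCP position; "ee_rot": TCP orientation; "contact_force": force on the tool from outside, world axes, zero at the start; "ft_torque": the same for the moment, N m; "opening": opening from 0.0 (shut) to 1.0 (fully open).
Only numpy, scipy, OpenCV 4.12 (cv2) and the standard library are available. Lean on these libraries where they do the work, as an engineer would, in place of code of your own. Each camera call takes 0.05 s, during which the arm holds its last target. There are 200 camera calls.

## Working session

There is one attempt and no reset: what is moved stays moved. The work goes in short steps, Python scripts to look and compute and a tool call to move; the robot and the scene stay as the last step left them, time stands still between calls to the robot, and variables do not carry over. Pictures are saved under pics/ and viewed, about 8 in all and at most 12, crops included, and the job is handed in when it is done.

Besides the shell and the picture viewer there is one more tool, called as name(argument=value, ...), one argument or row to a line, values as JSON. apply_moves: Moves the arm, as the interface text tells. Scaled input: -1 to 1 covers 0.15 m each way for a shift and pi/4 rad each way for a turn. Its arguments: {"type":"object","properties":{"commands":{"type":"array"},"newtons":{"type":"number"}},"required":["commands"]}

```bash
mkdir -p pics; ls; python3 - <<'E'
from rig import bot, imaging
import cv2,numpy as np
for n in("side","top"):
    f=imaging.grab_frame(n); cv2.imwrite(f"pics/{n}0.png",f[:,:,::-1])
    m=imaging.camera_model(n); print(n,np.round(m["camera_matrix"],1).tolist(),np.round(m["extrinsics"],4).tolist())
s=bot.observe();print(s)
E
```

```text
pics
side [[409.4, 0.0, 279.1], [0.0, 409.4, 207.8], [0.0, 0.0, 1.0]] [[-0.9636, -0.2672, -0.012, 0.5835], [-0.1949, 0.7321, -0.6527, 0.2325], [0.1832, -0.6266, -0.7575, 0.7953], [0.0, 0.0, 0.0, 1.0]]
top [[439.7, 0.0, 285.7], [0.0, 439.7, 214.2], [0.0, 0.0, 1.0]] [[-0.0283, -0.9993, -0.0228, -0.0415], [-0.9881, 0.0314, -0.1506, 0.6152], [0.1512, 0.0183, -0.9883, 0.9477], [0.0, 0.0, 0.0, 1.0]]
{'clock': 0.1, 'joint_pos': array([-1.26768889,  0.70699699, -0.02763955,  1.48493596,  0.02198375,
        0.9508852 , -0.07548767]), 'qd': array([-3.30843253e-04, -6.42838701e-04,  6.22744493e-04, -2.14294365e-05,
        3.13206945e-04,  1.87209102e-03, -1.22740391e-03]), 'joint_torque': array([ 2.69110344e-03, -8.84291697e+01,  1.23665236e+00, -2.36459684e+01,
        1.69901631e-02,  4.89686281e-03,  6.76068089e-05]), 'ee_pos': array([0.19427253, 0.54096342, 0.24490297]), 'ee_rot': array([-5.38886233e-01, -3.09486660e+00,  1.42992652e-03]), 'contact_force': array([-0.17574048, -0.00833454, -0.50794609]), 'ft_torque': array([-0.0333143 , -0.00658945,  0.02350641]), 'opening': 0.9997415696927276}
```

View pics/top0.png

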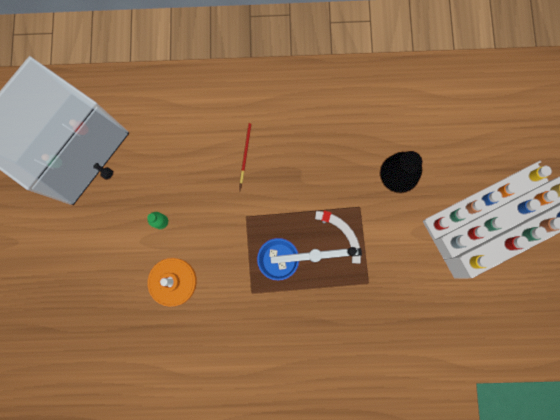

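View pics/side0.png

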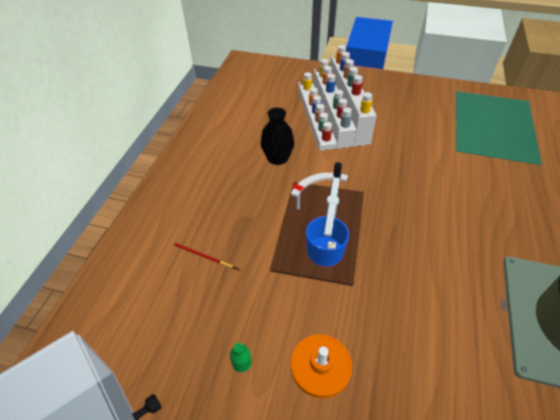

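```bash
cat > h.py <<'E'
from rig import bot, imaging
import cv2,numpy as np
M={n:imaging.camera_model(n) for n in("side","top")}
def P(n):
    m=M[n];return np.array(m["camera_matrix"])@np.array(m["extrinsics"])[:3]
def proj(n,X):
    p=P(n)@np.append(X,1);return p[:2]/p[2]
def ray(n,uv):
    m=M[n];E=np.array(m["extrinsics"]);R,t=E[:3,:3],E[:3,3]
    return -R.T@t, R.T@np.linalg.inv(m["camera_matrix"])@[uv[0],uv[1],1]
def onz(n,uv,z):
    c,d=ray(n,uv);return c+d*(z-c[2])/d[2]
def tri(us,ut):
    X=cv2.triangulatePoints(P("side"),P("top"),np.array(us,float).reshape(2,1),np.array(ut,float).reshape(2,1))[:,0]
    X=X[:3]/X[3];return X,np.linalg.norm(proj("side",X)-us),np.linalg.norm(proj("top",X)-ut)
def mask(f,col):
    h=cv2.cvtColor(f,cv2.COLOR_RGB2HSV);H,S,V=[h[:,:,i].astype(int) for i in range(3)]
    return {"orange":(H>7)&(H<18)&(S>215)&(V>180),"blue":(H>100)&(H<125)&(S>150)&(V>60),"white":(S<50)&(V>150),
      "black":V<30,"red":((H<6)|(H>174))&(S>180)&(V>120)}[col].astype(np.uint8)
def blobs(f,col,box,amin=6):
    u0,v0,u1,v1=box;m=mask(f,col);k=np.zeros_like(m);k[v0:v1,u0:u1]=m[v0:v1,u0:u1]
    n,l,s,c=cv2.connectedComponentsWithStats(k)
    return [(s[i].tolist(),c[i].round(1).tolist(),l==i) for i in range(1,n) if s[i][4]>=amin]
E
python3 - <<'E'
from h import *
T=cv2.imread("pics/top0.png")[:,:,::-1];S=cv2.imread("pics/side0.png")[:,:,::-1]
bx={"top":{"orange":(130,240,210,320),"blue":(240,225,310,290),"white":(130,240,375,320),"black":(340,235,375,265),"red":(310,205,340,225)},
"side":{"orange":(280,325,360,400),"blue":(295,205,360,270),"white":(280,170,360,380),"black":(325,155,350,185),"red":(285,180,305,200)}}
for n,f in(("top",T),("side",S)):
  for c,b in bx[n].items():
    for s,ce,m in blobs(f,c,b):
      x=""
      if c in("orange","blue") and s[4]>100:
        k=max(cv2.findContours(m.astype(np.uint8),0,1)[0],key=len);x=[np.round(a,1).tolist() if not np.isscalar(a) else a for a in cv2.fitEllipse(cv2.convexHull(k))]
      print(n,c,s,ce,x)
print(ray("top",(0,0))[0],ray("side",(0,0))[0])
a=cv2.resize(T[200:310,235:385],None,fx=5,fy=5,interpolation=2)
b=cv2.resize(S[155:285,270:370],None,fx=5,fy=5,interpolation=2)
cv2.imwrite("pics/c1.png",a[:,:,::-1][:600])
c=np.hstack([cv2.resize(T[240:320,130:210],None,fx=5,fy=5,interpolation=2),cv2.resize(S[325:405,280:360],None,fx=5,fy=5,interpolation=2)])
cv2.imwrite("pics/c2.png",c[:,:,::-1])
E
```

```text
top blue [258, 239, 40, 41, 975] [276.2, 259.1] [[277.6, 259.0], [40.5, 41.0], 7.988884449005127]
top white [349, 240, 11, 8, 64] [354.0, 243.2] 
top white [270, 249, 79, 20, 651] [304.8, 256.2] 
top white [352, 256, 9, 7, 55] [355.7, 259.1] 
top white [168, 277, 4, 2, 6] [169.5, 277.7] 
top white [161, 278, 12, 9, 63] [165.5, 282.5] 
top red [323, 211, 8, 11, 57] [326.2, 215.4] 
side orange [291, 334, 61, 62, 2652] [321.3, 365.6] [[321.2, 364.9], [58.6, 63.9], 140.73936462402344]
side blue [306, 217, 43, 49, 1443] [325.8, 241.5] [[326.4, 240.0], [43.9, 50.2], 0.1705673635005951]
side white [299, 173, 49, 62, 697] [327.1, 194.7] 
side white [291, 189, 9, 8, 43] [295.2, 192.3] 
side white [328, 242, 7, 7, 41] [331.0, 244.7] 
side white [319, 347, 9, 17, 110] [323.3, 354.6] 
side black [335, 164, 5, 12, 47] [336.9, 170.1] 
side red [293, 183, 9, 7, 31] [296.9, 186.4] 
[ 0.46346726 -0.07808953  1.02831479] [0.46192432 0.48401227 0.76120366]
```

View pics/c1.png

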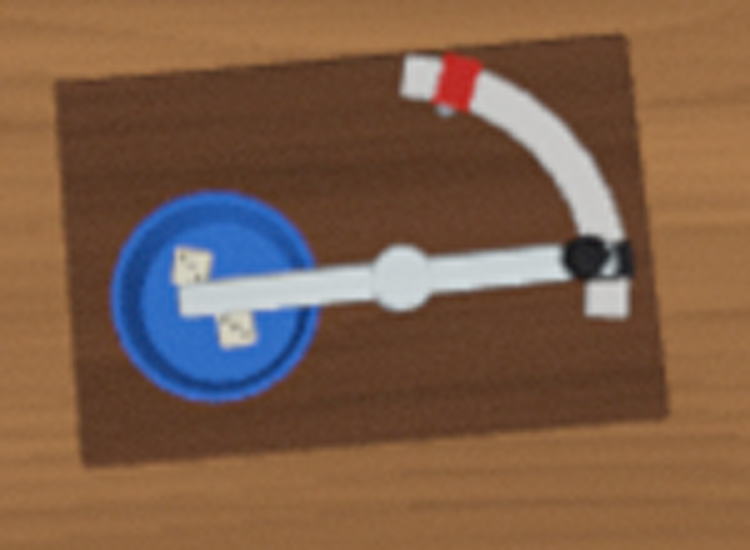

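View pics/c2.png

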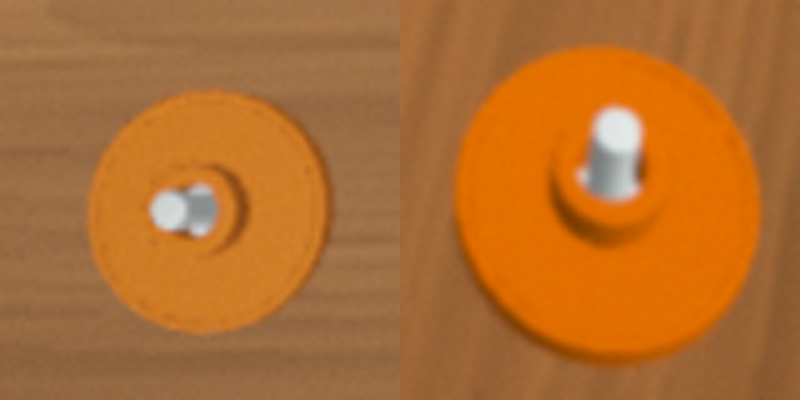

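The pictures show: top view, cup rim centre at (277.5,259), pivot disc (314.8,255.2), handle top (351.6,251), red mark (326.2,215.4). The knob top is at (163.2,281.8) in the top view and (323,350.6) in the side view. The lever is at ≈0.

```bash
python3 - <<'E'
from h import *
S=cv2.imread("pics/side0.png")[:,:,::-1];T=cv2.imread("pics/top0.png")[:,:,::-1]
r=np.round
print("knobtop",tri((323,350.6),(163.2,281.8)))
print("handletop",tri((337.5,165.8),(351.6,251.0)), onz("top",(351.6,251),.132))
# rims: fit from top at z, circle on plane
def circ(n,m,z):
    k=cv2.convexHull(max(cv2.findContours(m.astype(np.uint8),0,1)[0],key=len))[:,0]
    X=np.array([onz(n,p,z)[:2] for p in k]);A=np.c_[2*X,np.ones(len(X))]
    s=np.linalg.lstsq(A,(X**2).sum(1),rcond=None)[0];return s[:2],np.sqrt(s[2]+s[:2]@s[:2])
hsv=cv2.cvtColor(T,cv2.COLOR_RGB2HSV)[240:320,130:210];print("orange hsv top",hsv[55,40],hsv[10,10],hsv[70,40])
for th in (190,200,205):
  m=np.zeros(T.shape[:2],np.uint8);m[240:325,130:215]=(hsv[:,:,1]>th)[...] if False else 0
b=blobs(T,"blue",(240,225,310,290),100)[0][2];cup=circ("top",b,.08);print("cup top",cup)
print("cup tri",tri(proj("side",np.append(cup[0],.08)),(277.5,259.0))[0])
# side rim: upper hull of blue
b=blobs(S,"blue",(295,205,360,270),100)[0][2];ys,xs=np.where(b);print("side blue bbox",xs.min(),xs.max(),ys.min(),ys.max(),"rim proj ctr",proj("side",np.append(cup[0],.08)),
 "rim proj ext",np.array([proj("side",[cup[0][0]+.045*np.cos(a),cup[0][1]+.045*np.sin(a),.08]) for a in np.linspace(0,6.28,60)]).min(0))
piv=onz("top",(314.8,255.2),.098);print("pivot",piv,"d",np.linalg.norm(piv[:2]-cup[0]))
red=onz("top",(326.2,215.4),.09);ha=onz("top",(351.6,251),.132)
for nm,p in(("red",red),("handle",ha)):
  d=p[:2]-piv[:2];print(nm,p,np.linalg.norm(d),np.degrees(np.arctan2(d[1],d[0])))
d=cup[0]-piv[:2];print("cup dir",np.degrees(np.arctan2(d[1],d[0])))
# board corners z=.012
for p in((56,82),(622,36),(666,414),(85,466)):print("corner",onz("top",(235+p[0]/5-.4,200+p[1]/5-.4),.012))
# vase, bottle
print("bottle",onz("top",(154,216),.075),"vase",onz("top",(411,160),.15))
# orange edge circle from c2: left 88 right 328 top 91 bottom 332
print("outer lid", onz("top",(130+208/5-.4,240+211.5/5-.4),.033))
E
```

```text
knobtop (array([0.47016817, 0.20709746, 0.0779124 ]), np.float64(0.05107422723942651), np.float64(0.03499554998429222))
handletop (array([ 0.52156323, -0.19365711,  0.12701136]), np.float64(0.21630975310955475), np.float64(0.2061438007331294)) [ 0.52082422 -0.1930223   0.132     ]
orange hsv top [ 15 206 207] [ 14 139 169] [ 14 143 144]
cup top (array([ 0.51209819, -0.04033443]), np.float64(0.043741254907303566))
cup tri [ 0.51188116 -0.04009697  0.08030686]
side blue bbox 306 348 217 265 rim proj ctr [326.98384649 232.20787008] rim proj ext [305.38055655 215.5997555 ]
pivot [ 0.51647328 -0.11964988  0.098     ] d 0.07943603105472481
red [ 0.60163777 -0.14778544  0.09      ] 0.0896916894531435 -18.281864786361087
handle [ 0.52082422 -0.1930223   0.132     ] 0.07350130623369942 -86.60636912752533
cup dir 93.15727477261755
corner [0.61765889 0.03434672 0.012     ]
corner [ 0.6309943  -0.23086504  0.012     ]
corner [ 0.45612979 -0.24151364  0.012     ]
corner [0.44016535 0.02367363 0.012     ]
bottle [0.61453026 0.23041483 0.075     ] vase [ 0.70183455 -0.32125555  0.15      ]
outer lid [0.46982821 0.20245476 0.033     ]
```

apply_moves(
  commands=[
    [[0.11,-0.115,0],[0,0,0],1],
    [[0.11,-0.115,0],[0,0,0],1],
    [[0.11,-0.115,0],[0,0,0],1],
    [[0.11,-0.115,0],[0,0,0],1],
    [[0.11,-0.115,0],[0,0,0],1],
    [[0.11,-0.115,0],[0,0,0],1],
    [[0.11,-0.115,0],[0,0,0],1],
    [[0.11,-0.115,0],[0,0,0],1],
    [[0.11,-0.115,0],[0,0,0],1],
    [[0.11,-0.115,0],[0,0,0],1],
    [[0.11,-0.115,0],[0,0,0],1],
    [[0.11,-0.115,0],[0,0,0],1],
    [[0.11,-0.115,0],[0,0,0],1],
    [[0.11,-0.115,0],[0,0,0],1],
  ],
)

```text
clock: 1.27
ee_pos: [0.426, 0.2986, 0.2451]
ee_rot: [-0.539, -3.095, 0.001]
contact_force: [0.7, 0.5, 0.2]
opening: 1.002
```

apply_moves(
  commands=[
    [[0.032,-0.165,0],[0,0,0],1],
    [[0.032,-0.165,0],[0,0,0],1],
    [[0.032,-0.165,0],[0,0,0],1],
    [[0.032,-0.165,0],[0,0,0],1],
    [[0.032,-0.165,0],[0,0,0],1],
    [[0.032,-0.165,0],[0,0,0],1],
    [[0.032,-0.165,0],[0,0,0],1],
    [[0.032,-0.165,0],[0,0,0],1],
    [[0.032,-0.165,0],[0,0,0],1],
    [[0.032,-0.165,0],[0,0,0],1],
    [[0.032,-0.165,0],[0,0,0],1],
    [[0.032,-0.165,0],[0,0,0],1],
    [[0.032,-0.165,0],[0,0,0],1],
    [[0.032,-0.165,0],[0,0,0],1],
    [[0.032,-0.165,0],[0,0,0],1],
    [[0.032,-0.165,0],[0,0,0],1],
    [[0.032,-0.165,0],[0,0,0],1],
    [[0.032,-0.165,0],[0,0,0],1],
    [[0.032,-0.165,0],[0,0,0],1],
    [[0.032,-0.165,0],[0,0,0],1],
  ],
)

```text
clock: 2.93
ee_pos: [0.5213, -0.1967, 0.2451]
ee_rot: [-0.539, -3.095, -0.0]
contact_force: [0.8, 0.8, 0.0]
opening: 1.0
```

apply_moves(
  commands=[
    [[0,0.012,-0.06],[0,0,0],1],
    [[0,0,-0.1],[0,0,0],1],
    [[0,0,-0.1],[0,0,0],1],
    [[0,0,-0.1],[0,0,0],1],
    [[0,0,-0.1],[0,0,0],1],
    [[0,0,-0.1],[0,0,0],1],
    [[0,0,-0.1],[0,0,0],1],
    [[0,0,-0.1],[0,0,0],1],
    [[0,0,-0.06],[0,0,0],1],
    [[0,0,-0.04],[0,0,0],1],
    [[0,0,0],[0,0,0],1],
  ],
)

```text
clock: 3.85
ee_pos: [0.521, -0.1935, 0.1154]
ee_rot: [-0.539, -3.094, -0.0]
contact_force: [-0.7, 0.4, 0.5]
opening: 1.001
```

apply_moves(
  commands=[
    [[0,0,0],[0,0,0],-1],
    [[0,0,0],[0,0,0],-1],
    [[0,0,0],[0,0,0],-1],
    [[0,0,0],[0,0,0],-1],
    [[0,0,0],[0,0,0],-1],
    [[0,0,0],[0,0,0],-1],
    [[0,0,0],[0,0,0],-1],
    [[0,0,0],[0,0,0],-1],
    [[0,0,0],[0,0,0],-1],
    [[0,0,0],[0,0,0],-1],
  ],
  newtons=25,
)

```text
clock: 4.68
ee_pos: [0.5214, -0.195, 0.1167]
ee_rot: [0.54, 3.094, -0.003]
contact_force: [0.1, -8.7, 3.1]
opening: 0.198
```

apply_moves(
  commands=[
    [[0.05,0.005,0],[0,0,0],-1],
    [[0.049,0.01,0],[0,0,0],-1],
    [[0.048,0.015,0],[0,0,0],-1],
    [[0.046,0.02,0],[0,0,0],-1],
    [[0.044,0.024,0],[0,0,0],-1],
    [[0.041,0.029,0],[0,0,0],-1],
    [[0.038,0.032,0],[0,0,0],-1],
    [[0.035,0.036,0],[0,0,0],-1],
    [[0.031,0.039,0],[0,0,0],-1],
    [[0.027,0.042,0],[0,0,0],-1],
    [[0.022,0.045,0],[0,0,0],-1],
    [[0.018,0.047,0],[0,0,0],-1],
    [[0,0,0],[0,0,0],-1],
    [[0,0,0],[0,0,0],-1],
    [[0,0,0],[0,0,0],-1],
  ],
)

```text
clock: 5.93
ee_pos: [0.5895, -0.1419, 0.1167]
ee_rot: [0.539, 3.093, 0.001]
contact_force: [6.1, 1.7, 1.1]
opening: 0.199
```

```bash
python3 - <<'E'
from h import *
f=imaging.grab_frame("top");g=imaging.grab_frame("side")
a=cv2.resize(f[180:300,235:385],None,fx=3.2,fy=3.2,interpolation=2);b=cv2.resize(g[150:270,270:370],None,fx=3.2,fy=3.2,interpolation=2)
cv2.imwrite("pics/l1.png",np.hstack([a,b])[:,:,::-1])
E
```

```text
(no output)
```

View pics/l1.png

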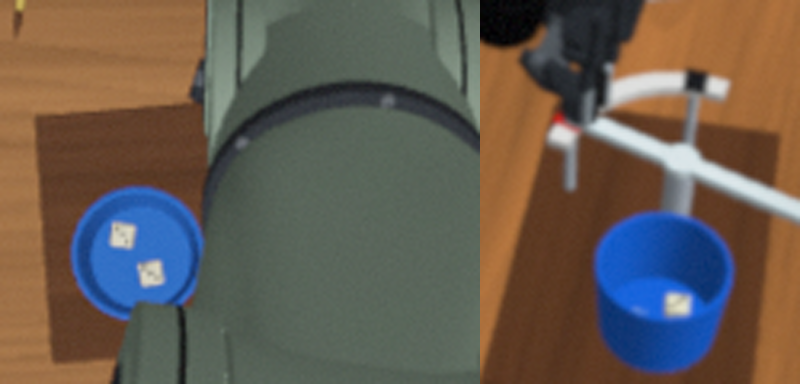

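apply_moves(
  commands=[
    [[0,0,0],[0,0,0],1],
    [[0,0,0],[0,0,0],1],
    [[0,0,0],[0,0,0],1],
    [[0,0,0],[0,0,0],1],
    [[0,0,0],[0,0,0],1],
    [[0,0,0],[0,0,0],1],
    [[0,0,0.1],[0,0,0],1],
    [[0,0,0.13],[0,0,0],1],
    [[0,0,0.13],[0,0,0],1],
    [[0,0,0.13],[0,0,0],1],
    [[0,0,0.13],[0,0,0],1],
    [[0,0,0.13],[0,0,0],1],
    [[0,0,0.12],[0,0,0],1],
  ],
)

```text
clock: 7.12
ee_pos: [0.5886, -0.142, 0.248]
ee_rot: [0.539, 3.095, -0.0]
contact_force: [0.3, 0.4, -0.4]
opening: 0.999
```

apply_moves(
  commands=[
    [[-0.04,0.116,0],[0,0,-0.1],1],
    [[-0.04,0.116,0],[0,0,-0.1],1],
    [[-0.04,0.116,0],[0,0,-0.1],1],
    [[-0.04,0.116,0],[0,0,-0.1],1],
    [[-0.04,0.116,0],[0,0,-0.1],1],
    [[-0.04,0.116,0],[0,0,-0.1],1],
    [[-0.04,0.116,0],[0,0,-0.1],1],
    [[-0.04,0.116,0],[0,0,-0.1],1],
    [[-0.04,0.116,0],[0,0,-0.1],1],
    [[-0.04,0.116,0],[0,0,-0.1],1],
    [[-0.04,0.116,0],[0,0,-0.1],1],
    [[-0.04,0.116,0],[0,0,-0.1],1],
    [[-0.04,0.116,0],[0,0,-0.1],1],
    [[-0.04,0.116,0],[0,0,-0.1],1],
    [[-0.04,0.116,0],[0,0,-0.1],1],
    [[-0.04,0.116,0],[0,0,-0.1],1],
    [[-0.04,0.116,0],[0,0,-0.1],1],
    [[-0.04,0.116,0],[0,0,-0.1],1],
    [[-0.04,0.116,0],[0,0,-0.1],1],
    [[-0.04,0.116,0],[0,0,-0.1],1],
    [[0,0,0],[0,0,0],1],
  ],
)

```text
invalid input
```

apply_moves(
  commands=[
    [[-0.04,0.116,0],[0,0,-0.1],1],
    [[-0.04,0.116,0],[0,0,-0.1],1],
    [[-0.04,0.116,0],[0,0,-0.1],1],
    [[-0.04,0.116,0],[0,0,-0.1],1],
    [[-0.04,0.116,0],[0,0,-0.1],1],
    [[-0.04,0.116,0],[0,0,-0.1],1],
    [[-0.04,0.116,0],[0,0,-0.1],1],
    [[-0.04,0.116,0],[0,0,-0.1],1],
    [[-0.04,0.116,0],[0,0,-0.1],1],
    [[-0.04,0.116,0],[0,0,-0.1],1],
    [[-0.04,0.116,0],[0,0,-0.1],1],
    [[-0.04,0.116,0],[0,0,-0.1],1],
    [[-0.04,0.116,0],[0,0,-0.1],1],
    [[-0.04,0.116,0],[0,0,-0.1],1],
    [[-0.04,0.116,0],[0,0,-0.1],1],
    [[-0.04,0.116,0],[0,0,-0.1],1],
    [[-0.04,0.116,0],[0,0,-0.1],1],
    [[-0.04,0.116,0],[0,0,-0.1],1],
    [[-0.04,0.116,0],[0,0,-0.1],1],
    [[-0.04,0.116,0],[0,0,-0.1],1],
  ],
)

```text
clock: 8.78
ee_pos: [0.4683, 0.2069, 0.2468]
ee_rot: [-2.573, -1.802, -0.0]
contact_force: [0.2, 1.3, 0.7]
opening: 0.999
```

```bash
python3 - <<'E'
from h import *
f=imaging.grab_frame("top");g=imaging.grab_frame("side")
a=cv2.resize(f[195:305,235:385],None,fx=5,fy=5,interpolation=2)
cv2.imwrite("pics/l2.png",a[:,:,::-1])
from scipy.spatial.transform import Rotation as R
s=bot.observe();print(s["ee_pos"],R.from_rotvec(s["ee_rot"]).as_matrix().round(3).tolist(),s["joint_pos"].round(2))
E
```

```text
[0.46755167 0.20882398 0.24654965] [[0.337, 0.941, -0.001], [0.941, -0.337, 0.001], [0.001, -0.001, -1.0]] [-0.7   0.64  0.39  1.72 -0.31  0.84 -0.51]
```

View pics/l2.png

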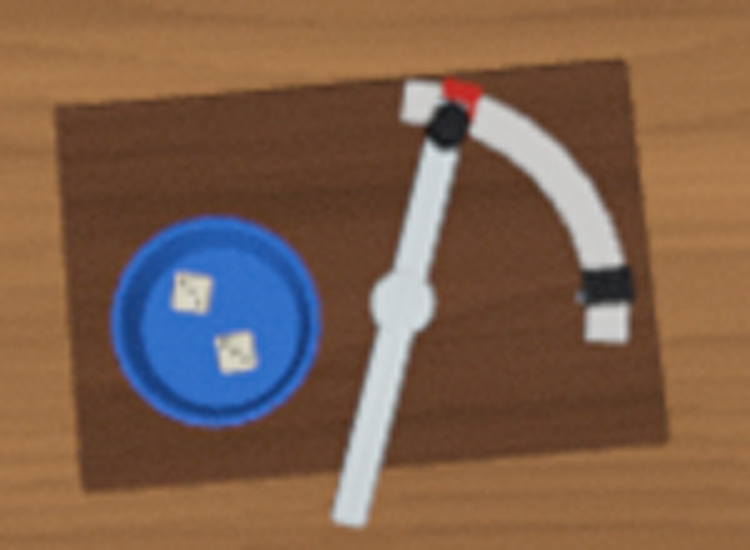

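The lever lies with its handle at (447,125) in the crop, near the red mark, and its free end at (349,522). The cup mouth is clear.

```bash
python3 - <<'E'
from h import *
q=lambda x,y,z:onz("top",(235+x/5-.4,195+y/5-.4),z)[:2]
e=q(350,520,.096);n=q(441,150,.096);h=q(447,125,.132);p=q(402,303,.098);c=q(214,322,.08)
def ang(a,b):d=b-a;return np.degrees(np.arctan2(d[1],d[0]))
b0=ang(c,p);print("cup->pivot",b0,"bar",ang(e,n)-b0,"end-piv",ang(e,p)-b0,"piv-handle",ang(p,h)-b0,np.linalg.norm(h-p),"want 68.75",h,p,c,e)
T=cv2.imread("pics/c1.png");
# bar before for reference: end(180,300) right (560,257), crop row origin 200
q0=lambda x,y,z:onz("top",(235+x/5-.4,200+y/5-.4),z)[:2]
r0=ang(q0(183,301,.096),q0(560,257,.096));print("bar0",r0,"swing",ang(e,n)-r0,"black",ang(p,q(607,285,.085)),"red",ang(p,q(458,108,.085)))
E
```

```text
cup->pivot -86.62663897037504 bar 70.62179932742077 end-piv 71.00203035097799 piv-handle 70.9832975370953 0.07312594356982265 want 68.75 [ 0.5868781  -0.13978899] [ 0.51646082 -0.1200707 ] [ 0.51173374 -0.03987516] [ 0.4271367 -0.0950896]
bar0 -85.05540668978827 swing 69.050567046834 black -86.23206493464237 red -18.409114621654698
```

The lever is about 2° past the notch's middle. I'll nudge it back before going on.

apply_moves(
  commands=[
    [[0.04,-0.116,0],[0,0,0],1],
    [[0.04,-0.116,0],[0,0,0],1],
    [[0.04,-0.116,0],[0,0,0],1],
    [[0.04,-0.116,0],[0,0,0],1],
    [[0.04,-0.116,0],[0,0,0],1],
    [[0.04,-0.116,0],[0,0,0],1],
    [[0.04,-0.116,0],[0,0,0],1],
    [[0.04,-0.116,0],[0,0,0],1],
    [[0.04,-0.116,0],[0,0,0],1],
    [[0.04,-0.116,0],[0,0,0],1],
    [[0.04,-0.116,0],[0,0,0],1],
    [[0.04,-0.116,0],[0,0,0],1],
    [[0.04,-0.116,0],[0,0,0],1],
    [[0.04,-0.116,0],[0,0,0],1],
    [[0.04,-0.116,0],[0,0,0],1],
    [[0.04,-0.116,0],[0,0,0],1],
    [[0.04,-0.116,0],[0,0,0],1],
    [[0.04,-0.116,0],[0,0,0],1],
    [[0.04,-0.116,0],[0,0,0],1],
    [[0.03,-0.103,0],[0,0,0],1],
  ],
)

```text
clock: 10.55
ee_pos: [0.5872, -0.1419, 0.2468]
ee_rot: [2.569, 1.808, -0.001]
contact_force: [-0.5, 0.5, 0.4]
opening: 0.996
```

apply_moves(
  commands=[
    [[0,0,0],[0,0,0],1],
    [[0,0,-0.12],[0,0,0],1],
    [[0,0,-0.15],[0,0,0],1],
    [[0,0,-0.15],[0,0,0],1],
    [[0,0,-0.15],[0,0,0],1],
    [[0,0,-0.15],[0,0,0],1],
    [[0,0,-0.1],[0,0,0],1],
    [[0,0,-0.04],[0,0,0],1],
    [[0,0,0],[0,0,0],1],
    [[0,0,0],[0,0,0],1],
  ],
)

```text
clock: 11.38
ee_pos: [0.5873, -0.1402, 0.1185]
ee_rot: [2.569, 1.808, 0.0]
contact_force: [-1.0, 0.5, 0.3]
opening: 0.996
```

apply_moves(
  commands=[
    [[0,0,0],[0,0,0],-1],
    [[0,0,0],[0,0,0],-1],
    [[0,0,0],[0,0,0],-1],
    [[0,0,0],[0,0,0],-1],
    [[0,0,0],[0,0,0],-1],
    [[0,0,0],[0,0,0],-1],
    [[0,0,0],[0,0,0],-1],
    [[0,0,0],[0,0,0],-1],
    [[-0.003,-0.009,0],[0,0,0],-1],
    [[-0.003,-0.009,0],[0,0,0],-1],
    [[0,0,0],[0,0,0],-1],
    [[0,0,0],[0,0,0],-1],
    [[0,0,0],[0,0,0],-1],
    [[0,0,0],[0,0,0],-1],
  ],
)

```text
clock: 12.55
ee_pos: [0.5886, -0.1431, 0.1184]
ee_rot: [2.566, 1.805, 0.006]
contact_force: [14.7, -3.4, -4.0]
opening: 0.201
```

apply_moves(
  commands=[
    [[0,0,0],[0,0,0],1],
    [[0,0,0],[0,0,0],1],
    [[0,0,0],[0,0,0],1],
    [[0,0,0],[0,0,0],1],
    [[0,0,0],[0,0,0],1],
    [[0,0,0],[0,0,0],1],
    [[0,0,0.1],[0,0,0],1],
    [[0,0,0.15],[0,0,0],1],
    [[0,0,0.15],[0,0,0],1],
    [[0,0,0.15],[0,0,0],1],
    [[0,0,0.15],[0,0,0],1],
    [[0,0,0.15],[0,0,0],1],
  ],
)

```text
clock: 13.55
ee_pos: [0.5861, -0.1427, 0.2464]
ee_rot: [-2.57, -1.807, 0.0]
contact_force: [0.0, -1.4, -0.2]
opening: 1.003
```

apply_moves(
  commands=[
    [[-0.039,0.116,0],[0,0,0],1],
    [[-0.039,0.116,0],[0,0,0],1],
    [[-0.039,0.116,0],[0,0,0],1],
    [[-0.039,0.116,0],[0,0,0],1],
    [[-0.039,0.116,0],[0,0,0],1],
    [[-0.039,0.116,0],[0,0,0],1],
    [[-0.039,0.116,0],[0,0,0],1],
    [[-0.039,0.116,0],[0,0,0],1],
    [[-0.039,0.116,0],[0,0,0],1],
    [[-0.039,0.116,0],[0,0,0],1],
    [[-0.039,0.116,0],[0,0,0],1],
    [[-0.039,0.116,0],[0,0,0],1],
    [[-0.039,0.116,0],[0,0,0],1],
    [[-0.039,0.116,0],[0,0,0],1],
    [[-0.039,0.116,0],[0,0,0],1],
    [[-0.039,0.116,0],[0,0,0],1],
    [[-0.039,0.116,0],[0,0,0],1],
    [[-0.039,0.116,0],[0,0,0],1],
    [[-0.039,0.116,0],[0,0,0],1],
    [[-0.039,0.116,0],[0,0,0],1],
  ],
)

```text
clock: 15.22
ee_pos: [0.4689, 0.2061, 0.2453]
ee_rot: [-2.57, -1.807, 0.0]
contact_force: [0.3, 0.3, 0.1]
opening: 1.002
```

```bash
python3 - <<'E'
from h import *
f=imaging.grab_frame("top")
a=cv2.resize(f[195:305,235:385],None,fx=5,fy=5,interpolation=2)
cv2.imwrite("pics/l3.png",a[:,:,::-1])
s=bot.observe();print(s["ee_pos"],s["clock"])
E
```

```text
[0.46761784 0.20970082 0.24507148] 15.2667
```

View pics/l3.png

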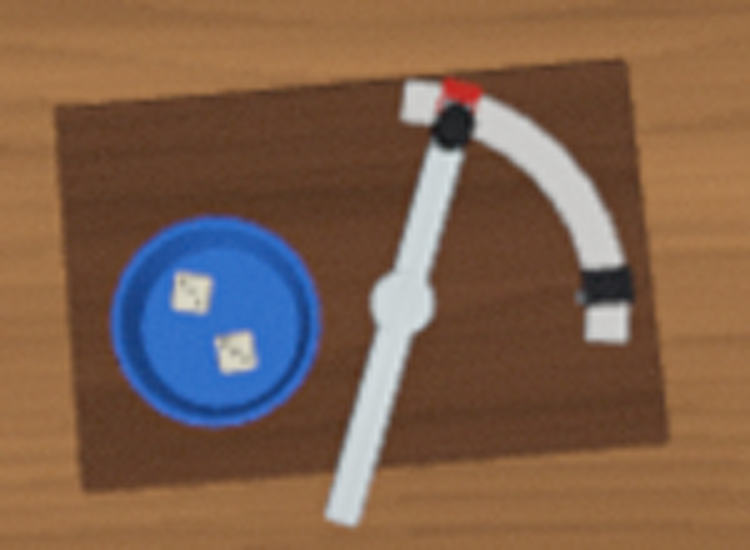

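apply_moves(
  commands=[
    [[0.016,-0.017,0],[0,0,0],1],
    [[0,0,-0.1],[0,0,0],1],
    [[0,0,-0.15],[0,0,0],1],
    [[0,0,-0.15],[0,0,0],1],
    [[0,0,-0.15],[0,0,0],1],
    [[0,0,-0.15],[0,0,0],1],
    [[0,0,-0.15],[0,0,0],1],
    [[0,0,-0.12],[0,0,0],1],
    [[0,0,-0.1],[0,0,0],1],
    [[0,0,-0.08],[0,0,0],1],
    [[0,0,-0.05],[0,0,0],1],
    [[0,0,0],[0,0,0],1],
    [[0,0,0],[0,0,0],1],
  ],
)

```text
clock: 16.35
ee_pos: [0.4719, 0.2023, 0.0655]
ee_rot: [2.57, 1.807, -0.0]
contact_force: [-0.3, 0.3, -0.0]
opening: 0.999
```

apply_moves(
  commands=[
    [[0,0,0],[0,0,0],-0.3],
    [[0,0,0],[0,0,0],-0.4],
    [[0,0,0],[0,0,0],-0.5],
    [[0,0,0],[0,0,0],-0.6],
    [[0,0,0],[0,0,0],-0.7],
    [[0,0,0],[0,0,0],-1],
    [[0,0,0],[0,0,0],-1],
    [[0,0,0],[0,0,0],-1],
    [[0,0,0],[0,0,0],-1],
    [[0,0,0],[0,0,0],-1],
    [[0,0,0],[0,0,0],-1],
    [[0,0,0],[0,0,0],-1],
  ],
  newtons=50,
)

```text
clock: 17.35
ee_pos: [0.4716, 0.2027, 0.0652]
ee_rot: [-2.57, -1.807, 0.0]
contact_force: [0.9, 0.2, -2.1]
opening: 0.171
```

apply_moves(
  commands=[
    [[0,0,0],[0,0,0],-0.3],
    [[0,0,0],[0,0,0],-0.3],
    [[0,0,0],[0,0,0],-0.3],
    [[0.009,0.024,0],[0,0,0],-0.3],
    [[0,0,0],[0,0,0],-0.3],
    [[0,0,0],[0,0,0],-0.3],
    [[0,0,0],[0,0,0],-0.5],
    [[0,0,0],[0,0,0],-0.6],
    [[0,0,0],[0,0,0],-1],
    [[0,0,0],[0,0,0],-1],
    [[0,0,0],[0,0,0],-1],
    [[0,0,0],[0,0,0],-1],
    [[0,0,0],[0,0,0],-1],
    [[0,0,0],[0,0,0],-1],
  ],
  newtons=50,
)

```text
clock: 18.52
ee_pos: [0.4729, 0.2064, 0.0653]
ee_rot: [-2.569, -1.807, 0.001]
contact_force: [-3.3, 0.8, 3.5]
opening: 0.17
```

apply_moves(
  commands=[
    [[0,0,0.03],[0,0,0],-1],
    [[0,0,0.05],[0,0,0],-1],
    [[0,0,0.08],[0,0,0],-1],
    [[0,0,0.1],[0,0,0],-1],
    [[0,0,0.1],[0,0,0],-1],
    [[0,0,0.1],[0,0,0],-1],
    [[0,0,0.1],[0,0,0],-1],
    [[0,0,0.1],[0,0,0],-1],
    [[0,0,0.1],[0,0,0],-1],
    [[0,0,0.1],[0,0,0],-1],
    [[0,0,0.05],[0,0,0],-1],
    [[0,0,0],[0,0,0],-1],
  ],
)

```text
clock: 19.52
ee_pos: [0.4735, 0.2064, 0.2033]
ee_rot: [2.569, 1.807, 0.004]
contact_force: [0.0, -0.6, -3.1]
opening: 0.166
```

```bash
python3 - <<'E'
from rig import bot
s=bot.observe();print(s["ee_pos"],s["contact_force"],s["opening"])
E
```

```text
[0.47351472 0.20643509 0.20328429] [ 0.01743808 -0.63864398 -3.07686752] 0.16607358873884603
```

apply_moves(
  commands=[
    [[0.015,-0.04,0],[0,0,0],-1],
    [[0.015,-0.09,0],[0,0,0],-1],
    [[0.015,-0.095,0],[0,0,0],-1],
    [[0.015,-0.095,0],[0,0,0],-1],
    [[0.015,-0.095,0],[0,0,0],-1],
    [[0.015,-0.095,0],[0,0,0],-1],
    [[0.015,-0.095,0],[0,0,0],-1],
    [[0.015,-0.095,0],[0,0,0],-1],
    [[0.015,-0.095,0],[0,0,0],-1],
    [[0.015,-0.095,0],[0,0,0],-1],
    [[0.015,-0.095,0],[0,0,0],-1],
    [[0.015,-0.095,0],[0,0,0],-1],
    [[0.015,-0.095,0],[0,0,0],-1],
    [[0.015,-0.095,0],[0,0,0],-1],
    [[0.015,-0.095,0],[0,0,0],-1],
    [[0.015,-0.095,0],[0,0,0],-1],
    [[0.015,-0.095,0],[0,0,0],-1],
    [[0.015,-0.083,0],[0,0,0],-1],
    [[0,0,0],[0,0,0],-1],
    [[0,0,0],[0,0,0],-1],
  ],
)

```text
clock: 21.18
ee_pos: [0.5132, -0.0402, 0.201]
ee_rot: [-2.57, -1.805, 0.002]
contact_force: [0.7, 0.4, -3.1]
opening: 0.166
```

```bash
python3 - <<'E'
from h import *
g=imaging.grab_frame("side");f=imaging.grab_frame("top");s=bot.observe();print(s["ee_pos"])
a=cv2.resize(g[90:290,230:420],None,fx=3,fy=3,interpolation=2);b=cv2.resize(f[210:310,225:325],None,fx=2,fy=2)
c=np.zeros((600,770,3),np.uint8);c[:,:570]=a;c[:200,570:]=b
cv2.imwrite("pics/p1.png",c[:,:,::-1]);cv2.imwrite("pics/p1s.png",g[:,:,::-1]);cv2.imwrite("pics/p1t.png",f[:,:,::-1])
for n,F in(("side",g),("top",f)):
  for col in("orange","blue"):
    for q,ce,m in blobs(F,col,(220,60,420,300),40):print(n,col,q,ce)
E
```

```text
[ 0.51326468 -0.03899464  0.20123289]
side orange [302, 190, 56, 45, 1579] [330.6, 213.6]
side blue [306, 228, 43, 38, 982] [324.9, 248.2]
```

View pics/p1.png

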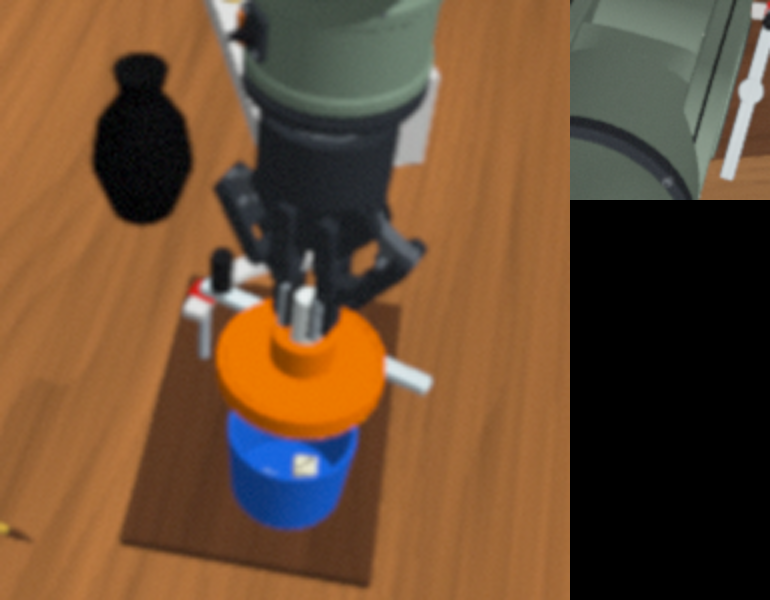

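```bash
python3 - <<'E'
from h import *
g=cv2.imread("pics/p1s.png")[:,:,::-1];S=cv2.imread("pics/side0.png")[:,:,::-1]
th=np.linspace(0,2*np.pi,181)
def ext(c,r,zs):
    Q=np.array([proj("side",[c[0]+r*np.cos(a),c[1]+r*np.sin(a),z]) for a in th for z in zs]);return np.r_[Q.min(0)-.5,Q.max(0)+.5]*0+np.r_[Q.min(0),Q.max(0)]
def sub(F,rowcol,kind):
    return
def edges(F,col,box):
    m=blobs(F,col,box,100)[0][2];k=cv2.convexHull(max(cv2.findContours(m.astype(np.uint8),0,1)[0],key=len))[:,0]
    return np.r_[k.min(0)-.5,k.max(0)+.5]   # pixel centres at integers
lo=edges(g,"orange",(220,60,420,300));le=ext((.5133,-.039),.055,(.138,.156))
co=edges(S,"blue",(295,205,360,270));ce=ext((.512,-.040),.045,(.08,))
print("lid obs",lo,"exp",le.round(1));print("cup obs",co,"exp",ce.round(1))
print("dpx/mm x,y,z at cup",[(proj("side",np.array([.512,-.04,.08])+d)-proj("side",np.array([.512,-.04,.08]))).round(2) for d in np.eye(3)*.001])
E
```

```text
lid obs [301.5 189.5 357.5 234.5] exp [300.7 188.3 357.8 237.2]
cup obs [305.5 216.5 348.5 265.5] exp [305.4 215.7 348.7 250.1]
dpx/mm x,y,z at cup [array([-0.47, -0.1 ]), array([-0.09,  0.37]), array([ 0.04, -0.29])]
```

```bash
python3 - <<'E'
from h import *
g=cv2.imread("pics/p1s.png")[:,:,::-1];S=cv2.imread("pics/side0.png")[:,:,::-1]
th=np.linspace(0,2*np.pi,181)
def hull(c,r,zs):
    Q=np.array([proj("side",[c[0]+r*np.cos(a),c[1]+r*np.sin(a),z]) for a in th for z in zs],np.float32);return cv2.convexHull(Q)[:,0]
def loose(F,box):
    h=cv2.cvtColor(F,cv2.COLOR_RGB2HSV).astype(int);m=((h[...,0]>6)&(h[...,0]<20)&(h[...,1]>225)&(h[...,2]>110)).astype(np.uint8)
    k=np.zeros_like(m);u0,v0,u1,v1=box;k[v0:v1,u0:u1]=m[v0:v1,u0:u1];return k
for F,box,c,dz in((g,(290,170,370,245),(.5133,-.039),.136),(S,(280,325,360,410),(.470,.207),0)):
    k=loose(F,box);H=hull(c,.055,(.002+dz,.020+dz))
    for u in np.linspace(H[:,0].min()+8,H[:,0].max()-8,6).astype(int):
        vs=np.where(k[:,u])[0];M=np.zeros(F.shape[:2],np.uint8);cv2.fillConvexPoly(M,H.round().astype(int),1);e=np.where(M[:,u])[0]
        print(u,"obs",vs.min(),vs.max(),"exp",e.min(),e.max())
E
```

```text
308 obs 196 225 exp 194 229
316 obs 193 230 exp 190 234
325 obs 200 234 exp 188 237
333 obs 206 234 exp 189 237
341 obs 199 233 exp 191 236
349 obs 195 230 exp 195 231
298 obs 344 384 exp 343 387
307 obs 337 393 exp 336 394
316 obs 335 396 exp 334 398
325 obs 335 397 exp 334 398
334 obs 338 395 exp 337 396
343 obs 346 388 exp 344 390
```

apply_moves(
  commands=[
    [[0,0.005,-0.05],[0,0,0],-1],
    [[0,0,-0.08],[0,0,0],-1],
    [[0,0,-0.08],[0,0,0],-1],
    [[0,0,-0.07],[0,0,0],-1],
    [[0,0,-0.05],[0,0,0],-1],
    [[0,0,-0.03],[0,0,0],-1],
    [[0,0,0],[0,0,0],-1],
    [[0,0,0],[0,0,0],-1],
  ],
)

```text
clock: 21.95
ee_pos: [0.5136, -0.0385, 0.1478]
ee_rot: [-2.569, -1.808, 0.0]
contact_force: [0.7, -0.6, -3.8]
opening: 0.172
```

apply_moves(
  commands=[
    [[0,0,-0.015],[0,0,0],-1],
    [[0,0,-0.015],[0,0,0],-1],
    [[0,0,0],[0,0,0],-1],
    [[0,0,0],[0,0,0],-1],
  ],
)

```text
clock: 22.28
ee_pos: [0.5136, -0.0386, 0.1433]
ee_rot: [-2.57, -1.807, -0.0]
contact_force: [0.7, -0.1, -3.1]
opening: 0.167
```

apply_moves(
  commands=[
    [[0,0,-0.012],[0,0,0],-1],
    [[0,0,-0.012],[0,0,0],-1],
    [[0,0,0],[0,0,0],-1],
  ],
)

```text
clock: 22.53
ee_pos: [0.5134, -0.0386, 0.1394]
ee_rot: [-2.569, -1.807, 0.0]
contact_force: [0.2, -0.3, -3.9]
opening: 0.166
```

apply_moves(
  commands=[
    [[0,0,-0.01],[0,0,0],-1],
    [[0,0,-0.01],[0,0,0],-1],
    [[0,0,0],[0,0,0],-1],
  ],
)

```text
clock: 22.78
ee_pos: [0.5135, -0.0386, 0.1364]
ee_rot: [-2.569, -1.807, 0.0]
contact_force: [-0.5, -0.1, -3.5]
opening: 0.168
```

apply_moves(
  commands=[
    [[0,0,-0.005],[0,0,0],-1],
    [[0,0,0],[0,0,0],-1],
    [[0,0,0],[0,0,0],-1],
  ],
)

```text
clock: 23.03
ee_pos: [0.5135, -0.0386, 0.1359]
ee_rot: [-2.57, -1.807, 0.0]
contact_force: [-0.5, 0.1, -3.9]
opening: 0.167
```

apply_moves(
  commands=[
    [[0,0,-0.004],[0,0,0],-1],
    [[0,0,0],[0,0,0],-1],
    [[0,0,0],[0,0,0],-1],
  ],
)

```text
clock: 23.28
ee_pos: [0.5135, -0.0386, 0.1355]
ee_rot: [-2.57, -1.807, -0.0]
contact_force: [-2.3, 1.0, 3.7]
opening: 0.17
```

apply_moves(
  commands=[
    [[0,0,0],[0,0,0],-0.5],
    [[0,0,0],[0,0,0],0],
    [[0,0,0],[0,0,0],0.5],
    [[0,0,0],[0,0,0],1],
    [[0,0,0],[0,0,0],1],
    [[0,0,0],[0,0,0],1],
    [[0,0,0],[0,0,0],1],
    [[0,0,0],[0,0,0],1],
  ],
)

```text
clock: 23.95
ee_pos: [0.5135, -0.0386, 0.1353]
ee_rot: [-2.57, -1.807, 0.0]
contact_force: [-1.2, -0.5, -1.2]
opening: 1.0
```

```bash
python3 - <<'E'
from h import *
g=imaging.grab_frame("side");s=bot.observe();print(s["ee_pos"],s["contact_force"],s["opening"])
a=cv2.resize(g[130:290,250:400],None,fx=3.7,fy=3.7,interpolation=2)
cv2.imwrite("pics/p2.png",a[:,:,::-1])
E
```

```text
[ 0.51352975 -0.0386209   0.13531299] [ 0.18410685 -0.74124416  0.63299125] 1.0005137335380707
```

View pics/p2.png

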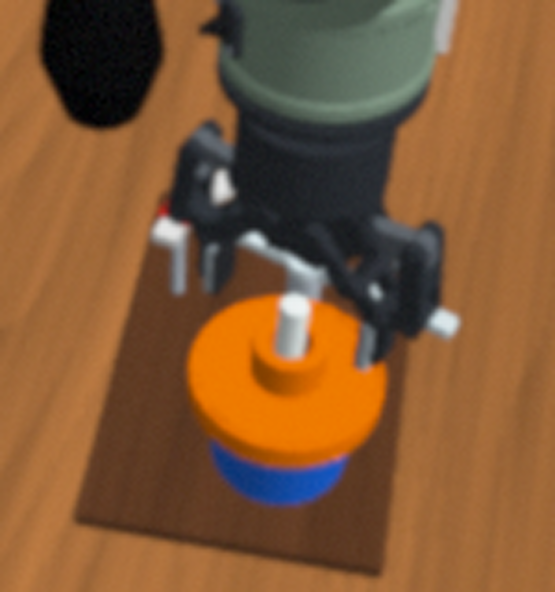

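The pair sits level on the cup: knob top at (292,310), collar around it, cup rim under the lid. Next I lower the open jaws to the collar.

apply_moves(
  commands=[
    [[0,0,-0.04],[0,0,0],1],
    [[0,0,-0.05],[0,0,0],1],
    [[0,0,-0.05],[0,0,0],1],
    [[0,0,-0.035],[0,0,0],1],
    [[0,0,-0.02],[0,0,0],1],
    [[0,0,0],[0,0,0],1],
    [[0,0,0],[0,0,0],1],
  ],
)

```text
clock: 24.58
ee_pos: [0.5135, -0.0387, 0.1059]
ee_rot: [-2.569, -1.807, 0.0]
contact_force: [-0.1, 0.2, -0.5]
opening: 1.0
```

apply_moves(
  commands=[
    [[0,0,0],[0,0,0],0.6],
    [[0,0,0],[0,0,0],0.3],
    [[0,0,0],[0,0,0],0.2],
    [[0,0,0],[0,0,0],0.1],
    [[0,0,0],[0,0,0],0],
    [[0,0,0],[0,0,0],-0.1],
    [[0,0,0],[0,0,0],-0.2],
    [[0,0,0],[0,0,0],-0.3],
    [[0,0,0],[0,0,0],-0.3],
    [[0,0,0],[0,0,0],-0.3],
    [[0,0,0],[0,0,0],-0.3],
  ],
  newtons=35,
)

```text
clock: 25.5
ee_pos: [0.5137, -0.0386, 0.1065]
ee_rot: [2.569, 1.807, 0.001]
contact_force: [-0.7, 0.2, 8.0]
opening: 0.483
```

apply_moves(
  commands=[
    [[0,0,0.008],[0,0,0],-0.4],
    [[0,0,0.01],[0,0,0],-0.4],
    [[0,0,0.015],[0,0,0],-0.4],
    [[0,0,0.02],[0,0,0],-0.4],
    [[0,0,0],[0,0,0],-0.4],
    [[0,0,0],[0,0,0],-0.4],
    [[0,0,0],[0,0,0],-0.4],
  ],
)

```text
clock: 26.08
ee_pos: [0.5135, -0.0386, 0.114]
ee_rot: [-2.569, -1.807, 0.0]
contact_force: [0.6, -0.9, -1.9]
opening: 0.485
```

```bash
python3 - <<'E'
from h import *
g=imaging.grab_frame("side");s=bot.observe();print(s["ee_pos"],s["contact_force"],s["ft_torque"],s["opening"])
a=cv2.resize(g[130:290,250:400],None,fx=3.7,fy=3.7,interpolation=2)
cv2.imwrite("pics/p3.png",a[:,:,::-1])
E
```

```text
[ 0.51349539 -0.03861148  0.11396494] [ 1.12505854 -0.05541607 -1.76822336] [-0.04929996  0.00332916  0.00640918] 0.4791260883574242
```

View pics/p3.png

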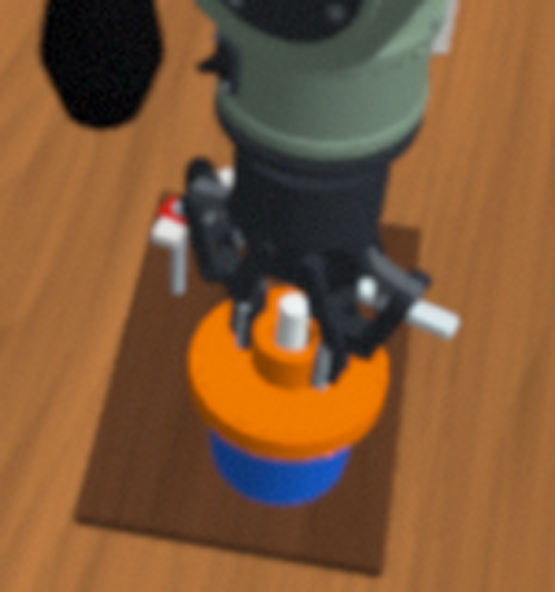

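Only the outer lid rises (about 1.8 N on the wrist, knob unmoved, lid level). I continue straight up.

apply_moves(
  commands=[
    [[0,0,0.02],[0,0,0],-0.4],
    [[0,0,0.03],[0,0,0],-0.4],
    [[0,0,0.04],[0,0,0],-0.4],
    [[0,0,0.04],[0,0,0],-0.4],
    [[0,0,0.04],[0,0,0],-0.4],
    [[0,0,0.04],[0,0,0],-0.4],
    [[0,0,0.04],[0,0,0],-0.4],
    [[0,0,0.04],[0,0,0],-0.4],
    [[0,0,0.05],[0,0,0],-0.4],
    [[0,0,0.06],[0,0,0],-0.4],
    [[0,0,0.06],[0,0,0],-0.4],
    [[0,0,0.06],[0,0,0],-0.4],
    [[0,0,0.06],[0,0,0],-0.4],
    [[0,0,0.06],[0,0,0],-0.4],
    [[0,0,0.05],[0,0,0],-0.4],
    [[0,0,0.03],[0,0,0],-0.4],
    [[0,0,0.01],[0,0,0],-0.4],
    [[0,0,0],[0,0,0],-0.4],
    [[0,0,0],[0,0,0],-0.4],
    [[0,0,0],[0,0,0],-0.4],
  ],
)

```text
clock: 27.8
ee_pos: [0.5134, -0.0386, 0.2231]
ee_rot: [-2.569, -1.807, 0.001]
contact_force: [-0.4, -0.3, -1.5]
opening: 0.48
```

apply_moves(
  commands=[
    [[0,0,0],[0,0,0],-0.4],
    [[0,0,0],[0,0,0],-0.4],
    [[0,0,0],[0,0,0],-0.4],
    [[0,0,0],[0,0,0],-0.4],
    [[0,0,0],[0,0,0],-0.4],
    [[0,0,0],[0,0,0],-0.4],
  ],
)

```text
clock: 28.3
ee_pos: [0.5135, -0.0386, 0.2235]
ee_rot: [-2.57, -1.807, 0.0]
contact_force: [0.3, 0.5, -1.8]
opening: 0.482
```

```bash
python3 - <<'E'
from h import *
g=imaging.grab_frame("side");s=bot.observe();print(s["ee_pos"],s["contact_force"],s["opening"],abs(s["qd"]).max())
a=cv2.resize(g[70:290,150:400],None,fx=2.7,fy=2.7,interpolation=2)
cv2.imwrite("pics/p4.png",a[:,:,::-1])
E
```

```text
[ 0.51351825 -0.0386228   0.22349692] [-0.22342905  0.23929866 -1.24472358] 0.48321452644904483 0.0007135080761202174
```

View pics/p4.png

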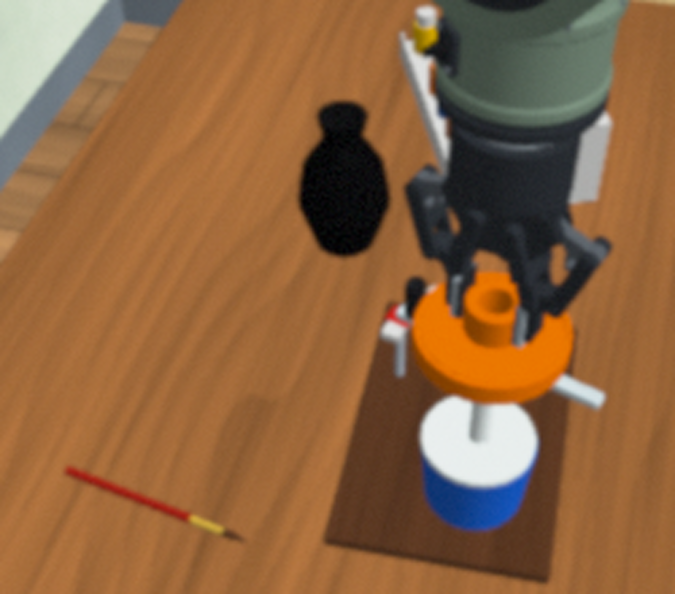

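The white inner lid sits flat on the cup rim with its knob standing at about (482,420). The orange lid is held level above it, and the vase, brush and lever are in place.

```bash
python3 -c "
from rig import bot
print(bot.finish_job())"
```

```text
the job is handed in; nothing more can be done
None
```

The job is handed in at about 28 s of the 72 s allowed, with the gripper still holding the orange outer lid level over the cup.

- **Lever:** I swung it to the red notch, and a picture showed it about 2° past the middle. I re-gripped it and nudged it back. I judged it by eye at about 69° in the next picture (68.75° wanted) but did not work it out again.
- **Lids onto the cup:** I lifted both by the knob (about 3 N on the wrist) and lowered them until they seated. Contact came at tool height 135.5 mm, against 135.3 mm expected. After letting go, the picture showed them level on the cup.
- **Outer lid:** I took it by the collar and lifted it straight up. The wrist showed only about 1.2–1.9 N, so the inner lid stayed behind. The last picture shows the white lid flat on the cup and the orange lid level above it. Its lower edge is about 40 mm above the knob top, worked out from the lift height. The arm was still.
- **Bystanders:** The vase and brush stand undisturbed in the last picture. The bottle was outside it and I did not check it again, but no move went near it.

**Checks that disagreed:**
- The camera position of the lever handle was 2–3 mm off from where the gripper found it.
- The first knob grasp was about 4 mm off centre along the pads, so I redid it.
- Closing on the collar briefly pressed the tool with about 8 N, which was gone once the lift began.

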